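# Set a proximity sensor's stand-off with a flat gauge

### The job

Set the stand-off of the proximity sensor on its small stand with the thinner of the two flat gauges: slide the gauge's tongue along the base plate between the guide strips under the sensor until its shoulder stops against the strips, let go, and press the sensor down from above, gently, until it just nips the tongue. Then draw the gauge out without shifting the sensor and lay it flat on the bench beside the stand, leaving the other gauge and the things around alone.

Things in the scene. Friction and masses are not known exactly. Their poses are not given: they have to be found in the camera images.
- thin_gauge: Thinner flat gauge, at the stand's right, 162 mm long, 0.2 kg, flat underside: steel tongue 6 mm thick, 30 wide, 50 long, round nose; steel shoulder bar 46 wide, 12 long, 12 high; plain black handle 24 wide, 14 high, 100 long. Origin: underside, middle of the handle (grip here across the 24 mm). x points to the tongue, z up; shoulder's front at x = +62 mm, nose at +112 mm.
- thin_gauge_tip (a point): The nose of the thin gauge's tongue, on its underside, mid-width (x = +112 mm of the gauge).
- thick_gauge: The other gauge, lying by the bench's front edge before the oven: same plan and handle, but its tongue is 10 mm thick and its handle carries two thin grey cross bands. Not to be used; leave it where it lies. Origin and axes as the thin gauge's.
- stand: Sensor stand, fixed to the bench: bright metal base plate 12 mm thick with a 110 mm high column at one end, 54 to 70 mm behind the sensor axis. Origin: on the bench below the sensor axis. x points from the plate's free end to the column, the way a gauge goes in; plate from x = -110 to +88 mm, y = +-45 mm.
- gap (a point): On the plate's top (12 mm above the bench) below the sensor axis; axes as the stand's. Two guide strips, 5 mm high, 10 wide, lie from x = -25 to +30 mm with a 33 mm wide channel between them centred on y = 0. A gauge's shoulder stops on their front ends (x = -25 mm): a gauge that is home has its origin at x = -87 mm, its nose at +25 mm.
- head (a joint): How far the sensor head is lowered on its vertical slide, in m, 0 (top) to 0.025. The gap between the sensor face and the plate is 26 mm less this. A stiff friction slide: it stays where it is left; it goes down under a push of about 6 N (up with about 12 N).
- sensor_face (a point): Centre of the sensor's flat lower face, 30 mm in diameter, facing straight down at the plate. Its bracket, 44 mm wide, lies 33 to 43 mm above it and reaches 25 mm ahead of the axis.
- head_top (a point): Centre of the flat black end on top of the upright sensor barrel, 29 mm in diameter, 82 mm above the sensor face: press here, straight down. It is the highest point of the stand unless the head is lowered beyond 8 mm; nothing overhangs it.
- heatsink: Bystander: finned aluminium heatsink 50 x 60 x 30 mm, behind the work.
- board: Bystander: circuit board 80 x 55 x 14 mm, behind the work.
- capacitor: Bystander: dark upright can capacitor 36 mm across, 50 mm high, to the right of the gauge.

How it is judged:
By the outcome, as a careful person would: the job done as asked, in the order asked, and still so for the second after the job is handed in, with the robot touching nothing.
It also fails if it takes over 50 s, if anything falls off the work surface, if the arm or the gripper's body presses on something with over 40 N, if the wrist force passes 120 N, or if a joint passes its speed limit or range.

### The arm

A 6-joint arm with a two-finger parallel gripper is mounted at the origin on a cart in front of the work surface, level with it; the furniture and walls round the work are solid. World frame = base frame: x ahead of the robot, y to its left, z up, the work surface at z = 0. Lengths are in mm, angles in rad, forces in N, time in s.
With the tool pointing down it reaches from about 275 to 975 mm from the base axis. Payload 8.4 kg.
Tool frame: the origin (TCP) lies midway between the tips of the shut fingers; the grasp point (between the pads) lies 19 mm behind it; z points along the fingers, y is the line along which they close (so a half turn about z gives the same grasp; the last joint's range is limited). The gripper opens to 92 mm and grips with 3 to 60 N. Pads are 20 mm wide; open, the fingers measure 128 mm over their backs; the gripper's body (75 mm by 189 mm) begins 69 mm behind the grasp point.
Start: joints at [1.117, 0.353, 1.633, -0, 1.155, -0.002], TCP at [272.865, 562.292, 214.583] pointing down, gripper open.
Joint ranges: [-2.63, 2.63], [-0.92, 2.1], [0.06, 2.66], [-1.3, 4.44], [0, 2.69], [-3.02, 3.02]. Speed limits (rad/s): [2.22, 2.22, 2.79, 3.14, 3.14, 3.14].

### API

Orientations are given as a unit quaternion [w, x, y, z].
In Python, from workcell import manip gives the robot as it stands.
- The arm moves only by the tool shift_gripper, called after "Emit:" as name(argument=value, ...), one argument or row to a line, values as JSON. Schema: {"type":"object","properties":{"increments":{"type":"array","items":{"type":"array","items":{"type":"number"},"minItems":5,"maxItems":5},"minItems":1,"maxItems":8},"squeeze":{"type":"number"},"only":{"type":"string"},"quiet":{"type":"boolean"},"lines":{"type":"string"}},"required":["increments"],"additionalProperties":false}. increments is a list of rows, 1 to 8 of them, each of 5 numbers: dx, dy, dz in normalised numbers (1 is 600 mm), then a turn about the tool's z in parts of the range, where 1.0 means 90 degrees, then the opening from 0.0 (shut) to 1.0 (fully open); each row is the pose to reach, as a shift and turn from the pose commanded when the call began, along the tool's axes at that moment; what a row does not reach only later rows make up. A row lasts 1/10 s, in which the tool goes at most 50 mm and 0.15 rad, less where a joint would pass 70% of its speed; a pose out of reach is approached as far as the arm can. The fingers move at their own pace and stop on an object; squeeze is the grip in N (left out, the last holds). Time passes only in rows, so rows that do not move let the fingers close. The tool returns the time, the measured TCP pose, the force, the opening and the grip force at its end. only (a regular expression) keeps the lines of the reply that match it, lines (a string "A,B") keeps lines A to B, and quiet returns only ok. Input that does not fit is refused with a message, and nothing moves.
- manip.get_obs(): the state, without advancing time (a new reading comes with each control period).
- manip.camera(name): name is "scene" or "top"; returns a dict with "image" (420x560x3 uint8, red, green, blue), "K" (3x3 intrinsics, pixels), "k1" (the pictures are not rectified: a ray, as slopes to the right and down, at radius r is drawn at 1 + k1 r^2 times it, then the intrinsics apply), "world_to_cam" (4x4, takes a point from world to camera coordinates). Camera axes: x right, y down, z forward; pixel columns grow to the right and rows downward; lengths in mm; the calibration is good to about 2 mm. A picture is of the moment at which its call begins. There is no depth.
- manip.finish_job(): hands the job in; it is judged then, once.
The state is a dict: "time": time; "joint_positions": joint angles; "joint_velocities": joint speeds; "joint_efforts": joint torques, N m; "tool_pos": TCP position; "ee_rot": TCP orientation; "ft_force": force on the tool from outside, world axes, zero at the start; "wrist_torque": the same for the moment, N m; "grip_width": opening from 0.0 (shut) to 1.0 (fully open); "grasp_force": force on a finger pad.
Only numpy, scipy, OpenCV 4.12 (cv2) and the standard library are available. Lean on these libraries where they do the work, as an engineer would, in place of code of your own. Each camera call takes 0.05 s, during which the arm holds its last target. There are 200 camera calls.

## Working session

There is one attempt and no reset: what is moved stays moved. The work goes in short steps, Python scripts to look and compute and a tool call to move; the robot and the scene stay as the last step left them, time stands still between calls to the robot, and variables do not carry over. Pictures are saved under pics/ and viewed, at most 10 in all, crops included, and the job is handed in when it is done.

```bash
ls; mkdir -p pics; cat > h.py <<'E'
import numpy as np, cv2
from workcell import manip
def cam(n):
    c=manip.camera(n); return c
def proj(c,P):
    P=np.atleast_2d(P); M=np.array(c["world_to_cam"]); q=P@M[:3,:3].T+M[:3,3]
    s=q[:,:2]/q[:,2:]; s=s*(1+c["k1"]*(s**2).sum(1,keepdims=True)); K=np.array(c["K"])
    return np.c_[s[:,0]*K[0,0]+K[0,2],s[:,1]*K[1,1]+K[1,2]]
def ray(c,uv):
    K=np.array(c["K"]); d=np.array([(uv[0]-K[0,2])/K[0,0],(uv[1]-K[1,2])/K[1,1]]); s=d.copy()
    for _ in range(30): s=d/(1+c["k1"]*(s@s))
    M=np.array(c["world_to_cam"]); R=M[:3,:3]
    return -R.T@M[:3,3], R.T@np.r_[s,1]
def onz(c,uv,z):
    o,d=ray(c,uv); return o+d*(z-o[2])/d[2]
E
python3 - <<'E'
from h import *
for n in("scene","top"):
    c=cam(n); cv2.imwrite(f"pics/{n}0.png",c["image"][:,:,::-1]); print(n,c["k1"],np.round(np.linalg.inv(c["world_to_cam"])[:3,3]), np.round(c["world_to_cam"],2).tolist(), c["K"])
o=manip.get_obs(); print(o["time"],o["tool_pos"],o["ee_rot"],o["ft_force"])
E
```

```text
pics
workcell.py
scene -0.013566810430956068 [-294. -913. 1027.] [[0.58, -0.81, -0.02, -552.1], [-0.52, -0.35, -0.78, 322.14], [0.63, 0.46, -0.63, 1251.66], [0.0, 0.0, 0.0, 1.0]] [[515.50590441   0.         283.22580551]
 [  0.         515.50590441 203.80234634]
 [  0.           0.           1.        ]]
top 0.03216069220868137 [ 507. -206. 1236.] [[-0.03, -1.0, 0.02, -215.17], [-0.99, 0.02, -0.1, 629.53], [0.1, -0.02, -1.0, 1176.92], [0.0, 0.0, 0.0, 1.0]] [[391.33537365   0.         282.7556723 ]
 [  0.         391.33537365 211.42335712]
 [  0.           0.           1.        ]]
0.1 [272.66530301 561.89951577 213.96697823] [-1.18825003e-04  2.23941760e-01  9.74602343e-01 -5.89973296e-04] [0.26165311 0.6437519  0.03202499]
```

View pics/scene0.png

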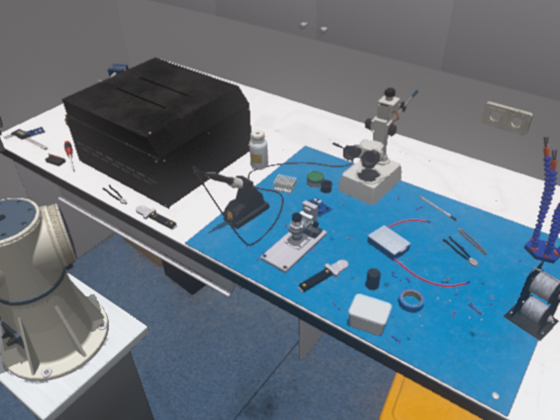

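View pics/top0.png

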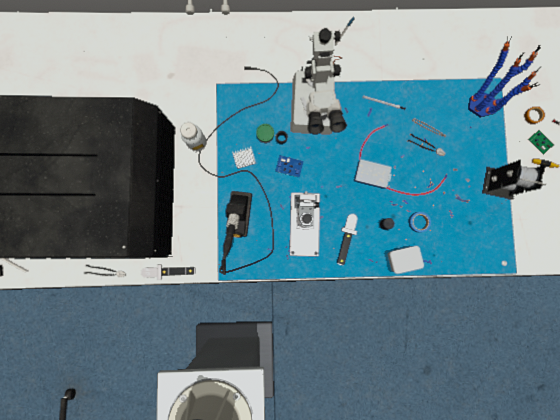

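The scene view shows the stand at about (295,240), the thin gauge at (325,275), the banded thick gauge at (157,215), and the oven at left. In the top view the stand is at (305,225), the thin gauge at (347,240), the capacitor at (387,224) and the soldering iron at (235,225). I'll zoom in next.

```bash
python3 - <<'E'
from h import *
a=cv2.imread("pics/top0.png")[180:280,270:400]; b=cv2.imread("pics/scene0.png")[185:300,250:390]
a=cv2.resize(a,(780,600),interpolation=cv2.INTER_CUBIC); b=cv2.resize(b,None,fx=5,fy=5,interpolation=cv2.INTER_CUBIC)
cv2.imwrite("pics/a.png",a); cv2.imwrite("pics/b.png",b)
c=cam("top")
for uv in [(291,255),(318,255),(292,193),(319,193)]: print(onz(c,uv,12).round(1))
for uv in [(341,264),(350,214)]: print(onz(c,uv,10).round(1))
E
```

```text
[ 489.4 -253.1   12. ]
[ 487.2 -337.2   12. ]
[ 683.8 -261.6   12. ]
[ 681.9 -347.    12. ]
[ 457.6 -408.1   10. ]
[ 613.1 -442.8   10. ]
```

View pics/a.png

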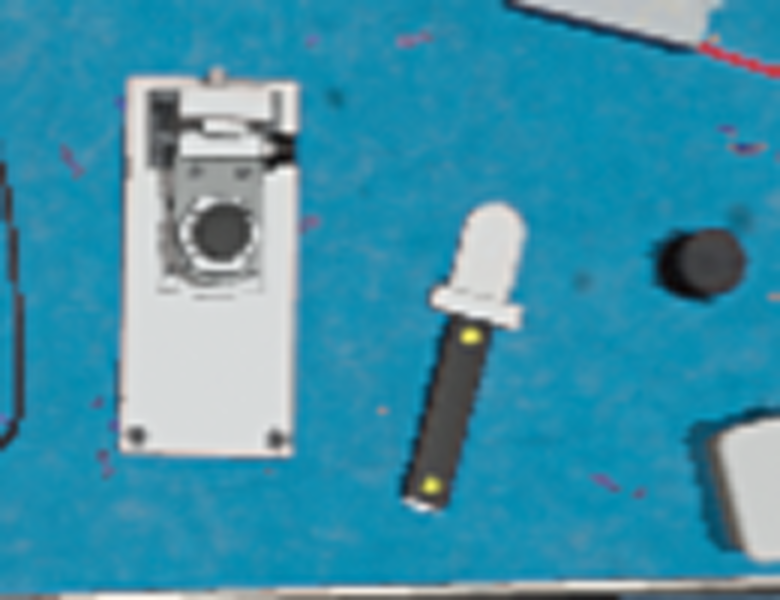

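View pics/b.png

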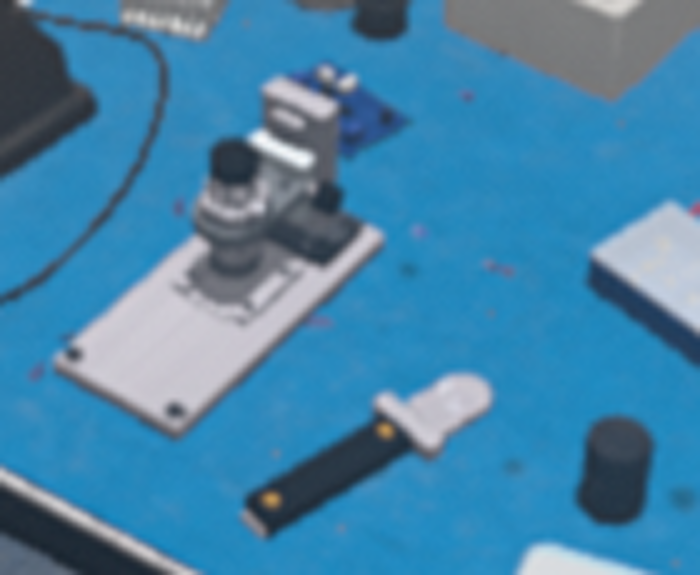

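The crops show the stand's plate corners at about (118,455), (295,457), (300,85) and (127,77) in the top crop, with the barrel's black top at (220,230). The thin gauge has its handle end at (425,500), its shoulder at (477,305) and its nose at (500,205). The handle is plain apart from two rivets. Now I'll measure both in the two views.

```bash
cat > m.py <<'E'
from h import *
def big(m,seed=None):
    n,l,s,ct=cv2.connectedComponentsWithStats(m.astype(np.uint8),connectivity=8)
    i=1+np.argmax(s[1:,4]) if seed is None else 1+np.argmin(np.linalg.norm(ct[1:]-seed,axis=1)+1e3*(s[1:,4]<15*64))
    return (l==i).astype(np.uint8),ct[i]
U=8
def up(c,x0,x1,y0,y1):
    im=cv2.resize(c["image"][y0:y1,x0:x1],None,fx=U,fy=U,interpolation=cv2.INTER_CUBIC).astype(int)
    f=lambda p:((np.asarray(p,float)+.5)/U-.5)+[x0,y0]
    return im,f
def wc(c,f,m,z):
    cs=max(cv2.findContours(m,cv2.RETR_EXTERNAL,cv2.CHAIN_APPROX_NONE)[0],key=cv2.contourArea)[:,0]
    h=cv2.convexHull(cs)[:,0]
    return np.array([onz(c,f(p),z)[:2] for p in h],np.float32)
E
python3 - <<'E'
from m import *
for n,ps,gs in(("top",(284,325,185,262),(332,362,208,270)),("scene",(258,330,190,275),(294,354,255,295))):
    c=cam(n)
    im,f=up(c,*ps); sat=im.max(2)-im.min(2); m,_=big((im.min(2)>165)&(sat<50))
    r=cv2.minAreaRect(wc(c,f,m,12)); print(n,"plate",np.round(r[0],1),np.round(r[1],1),round(r[2],2)); 
    print(cv2.boxPoints(r).round(1).tolist())
    im,f=up(c,*gs); nb=(im[:,:,2]-im[:,:,0]<50); 
    dark=nb&(im.max(2)<110); m,ct=big(dark); m=cv2.morphologyEx(m,cv2.MORPH_CLOSE,np.ones((25,25)))
    r=cv2.minAreaRect(wc(c,f,m,14)); print("handle",np.round(r[0],1),np.round(r[1],1),round(r[2],2), onz(c,f(ct),14).round(1))
    m,ct=big(nb&(im.min(2)>140)); w=wc(c,f,m,8); r=cv2.minAreaRect(w); print("tongue+sh",np.round(r[0],1),np.round(r[1],1),round(r[2],2))
    # rivets
    y=(im[:,:,0]-im[:,:,2]>60)
    k,l,s,ct=cv2.connectedComponentsWithStats(y.astype(np.uint8))
    for i in range(1,k):
        if s[i,4]>40: print("rivet",s[i,4],onz(c,f(ct[i]),14.5).round(1))
E
```

```text
top plate [ 585.7 -298.2] [ 89.7 197.3] 87.14
[[484.8999938964844, -338.0], [681.9000244140625, -347.8999938964844], [686.4000244140625, -258.29998779296875], [489.3999938964844, -248.5]]
handle [ 507.4 -419.2] [ 24.5 100.1] 72.81 [ 507.3 -419.3   14. ]
tongue+sh [ 584.6 -445. ] [48.3 62.7] 72.91
rivet 426 [ 545.4 -432.7   14.5]
rivet 368 [ 468.6 -409.    14.5]
scene plate [ 586.4 -297.7] [ 87.7 195.7] 87.26
[[486.6000061035156, -336.8999938964844], [682.0, -346.20001220703125], [686.2000122070312, -258.6000061035156], [490.79998779296875, -249.1999969482422]]
handle [ 505.8 -421.6] [ 40.8 104.7] 67.35 [ 503.9 -423.7   14. ]
tongue+sh [ 587.4 -441.5] [47.8 58.3] 72.97
rivet 237 [ 547.3 -431.2   14.5]
rivet 298 [ 471.1 -408.3   14.5]
```

```bash
cat >> m.py <<'E'
def goal(x,y,z,yaw_g):
    """shift in tool axes to put TCP at x,y,z with gauge-x yaw yaw_g (tool y across it)"""
    from scipy.spatial.transform import Rotation as Ro
    o=manip.get_obs(); q=np.array(o["ee_rot"]); R=Ro.from_quat(q[[1,2,3,0]]).as_matrix()
    p=np.array(o["tool_pos"]); d=R.T@(np.array([x,y,z])-p)
    a=np.arctan2(R[1,1],R[0,1]); t=a-(yaw_g+np.pi/2); t=(t+np.pi/2)%np.pi-np.pi/2
    print("goal",np.round(d,1),"turn",round(t,4),"| p",p.round(1),"tilt",R[:2,2].round(4),"t",round(o["time"],2),"F",np.round(o["ft_force"],1),"grip",round(o["grip_width"],3),round(o["grasp_force"],1))
E
python3 - <<'E'
from m import *
rs=[]
for n,ps,seed in(("top",(296,320,206,232),(306.3,218)),("scene",(285,312,205,235),(297,217))):
    c=cam(n); im,f=up(c,*ps); m,ct=big(im.max(2)<100,((np.array(seed)-[ps[0],ps[2]])*U))
    print(n,f(ct), m.sum()/64, onz(c,f(ct),120).round(1)); rs.append(ray(c,f(ct)))
    if n=="top": print("oven/bench",[onz(c,p,z).round() for p,z in [((150,257),0),((172,257),150),((172,257),250),((300,279),0),((235,270),20)]])
A=sum(np.eye(3)-np.outer(d,d)/(d@d) for o,d in rs); b=sum((np.eye(3)-np.outer(d,d)/(d@d))@o for o,d in rs); print(np.linalg.solve(A,b))
u=np.array([np.cos(-.049),np.sin(-.049)]); print("stand origin",np.array([586,-298])+11*u)
goal(340,150,214,-.298); goal(507.5,-420,120,-.298)
E
```

```text
top [306.54652277 218.09428015] 67.234375 [ 594.8 -296.4  120. ]
oven/bench [array([495., 185.,   0.]), array([495.,  78., 150.]), array([496.,  52., 250.]), array([ 414., -280.,    0.]), array([448., -80.,  20.])]
scene [296.53661849 217.412131  ] 76.21875 [ 581.2 -310.   120. ]
[ 596.6192761  -298.39293721  103.32510273]
stand origin [ 596.98679714 -298.53878434]
goal [-240.4 -341.5    0.5] turn -0.1538 | p [272.8 562.2 214.4] tilt [-0.0001 -0.0003] t 0.35 F [-0.5 -0.6  0.2] grip 0.998 0.0
goal [-639.9 -781.1   94.7] turn -0.1538 | p [272.8 562.2 214.4] tilt [-0.0001 -0.0003] t 0.35 F [-0.5 -0.6  0.2] grip 0.998 0.0
```

The manual's scale: shifts go in shares of 600 mm and turns go in shares of 90 degrees. Converting my numbers, -341 mm / 600 = -0.5683, -240 mm / 600 = -0.4, -0.154 rad / 1.5708 = -0.098.

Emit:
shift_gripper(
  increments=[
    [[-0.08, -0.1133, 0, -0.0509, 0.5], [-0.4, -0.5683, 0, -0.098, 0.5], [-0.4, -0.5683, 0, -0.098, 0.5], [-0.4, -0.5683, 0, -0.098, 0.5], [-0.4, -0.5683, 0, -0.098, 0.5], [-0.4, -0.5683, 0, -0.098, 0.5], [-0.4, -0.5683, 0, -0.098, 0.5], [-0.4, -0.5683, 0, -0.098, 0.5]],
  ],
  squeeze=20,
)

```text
refused: increments[0]: the value is too long (schema: maxItems 5). Nothing was moved.
```

Nothing moved. I misread the format; it is a list of rows, each a list of 5 numbers. Resending.

Emit:
shift_gripper(
  increments=[
    [-0.08, -0.1133, 0, -0.0509, 0.5],
    [-0.4, -0.5683, 0, -0.098, 0.5],
    [-0.4, -0.5683, 0, -0.098, 0.5],
    [-0.4, -0.5683, 0, -0.098, 0.5],
    [-0.4, -0.5683, 0, -0.098, 0.5],
    [-0.4, -0.5683, 0, -0.098, 0.5],
    [-0.4, -0.5683, 0, -0.098, 0.5],
    [-0.4, -0.5683, 0, -0.098, 0.5],
  ],
  squeeze=20,
)

```text
time: 1.15
tool_pos: [337.1, 165.8, 214.8]
ee_rot: [0.0, 0.148, 0.989, 0.0]
ft_force: [1.6, -0.6, -0.9]
grip_width: 0.497
grasp_force: 0.0
```

```bash
python3 -c "
from m import *
goal(507.5,-420,100,-.298)"
```

```text
goal [-334.3 -510.3  114.8] turn 0.0009 | p [337.1 165.8 214.8] tilt [0.0009 0.0003] t 1.15 F [ 1.6 -0.6 -0.9] grip 0.497 0.0
```

Scaled: -510 mm / 600 = -0.85, -334 mm / 600 = -0.5567.

Emit:
shift_gripper(
  increments=[
    [-0.5567, -0.85, 0, 0, 0.5],
    [-0.5567, -0.85, 0, 0, 0.5],
    [-0.5567, -0.85, 0, 0, 0.5],
    [-0.5567, -0.85, 0, 0, 0.5],
    [-0.5567, -0.85, 0, 0, 0.5],
    [-0.5567, -0.85, 0, 0, 0.5],
    [-0.5567, -0.85, 0, 0, 0.5],
    [-0.5567, -0.85, 0, 0, 0.5],
  ],
)

```text
time: 1.95
tool_pos: [448.7, -219.1, 214.8]
ee_rot: [0.0, 0.149, 0.989, -0.0]
ft_force: [0.5, 1.0, 1.0]
grip_width: 0.501
grasp_force: 0.0
```

```bash
python3 -c "
from m import *
goal(507.5,-420,214,-.298)"
```

```text
goal [-115.3 -174.8    0.8] turn -0.0004 | p [ 448.7 -219.1  214.8] tilt [ 0.0006 -0.0001] t 1.95 F [0.5 1.  1. ] grip 0.501 0.0
```

Scaled: -175 mm / 600 = -0.2917, 150 mm / 600 = 0.25.

Emit:
shift_gripper(
  increments=[
    [-0.1917, -0.2917, 0, 0, 0.5],
    [-0.1917, -0.2917, 0, 0, 0.5],
    [-0.1917, -0.2917, 0, 0, 0.5],
    [-0.1917, -0.2917, 0, 0, 0.5],
    [-0.1917, -0.2917, 0.0833, 0, 0.5],
    [-0.1917, -0.2917, 0.1667, 0, 0.5],
    [-0.1917, -0.2917, 0.25, 0, 0.5],
    [-0.1917, -0.2917, 0.25, 0, 0.5],
  ],
)

```text
time: 2.75
tool_pos: [503.0, -414.6, 57.9]
ee_rot: [-0.005, 0.149, 0.989, 0.003]
ft_force: [0.4, 0.6, 0.5]
grip_width: 0.498
grasp_force: 0.0
```

Emit:
shift_gripper(
  increments=[
    [0, 0, 0, 0, 0.5],
  ],
)

```text
time: 2.85
tool_pos: [506.9, -417.5, 64.7]
ee_rot: [-0.001, 0.148, 0.989, 0.0]
ft_force: [0.2, -0.0, 1.2]
grip_width: 0.5
grasp_force: 0.0
```

```bash
python3 -c "
from m import *
goal(507.5,-420,3,-.298)"
```

```text
goal [-1.4 -2.2 61.7] turn 0.0003 | p [ 506.9 -417.5   64.7] tilt [-0.0013  0.0011] t 2.85 F [ 0.2 -0.   1.2] grip 0.5 0.0
```

Scaled: 58 mm / 600 = 0.0967, 53 mm / 600 = 0.0883.

Emit:
shift_gripper(
  increments=[
    [-0.0017, -0.0033, 0.0333, 0, 0.5],
    [-0.0017, -0.0033, 0.0667, 0, 0.5],
    [-0.0017, -0.0033, 0.0883, 0, 0.5],
    [-0.0017, -0.0033, 0.0967, 0, 0.5],
    [-0.0017, -0.0033, 0.0967, 0, 0.5],
    [-0.0017, -0.0033, 0.0967, 0, 0.5],
  ],
)

```text
time: 3.45
tool_pos: [508.2, -420.6, 8.0]
ee_rot: [0.001, 0.148, 0.989, -0.001]
ft_force: [-0.8, 0.5, -0.3]
grip_width: 0.501
grasp_force: 0.0
```

```bash
python3 -c "
from m import *
goal(507.5,-420,3,-.298)"
```

```text
goal [0.9 0.3 5. ] turn 0.0003 | p [ 508.2 -420.6    8. ] tilt [ 0.0014 -0.0012] t 3.45 F [-0.8  0.5 -0.3] grip 0.501 0.0
```

Next I grip, let it settle, and lift a little.

Scaled: 5 mm / 600 = 0.0083, 1 mm / 600 = 0.0017.

Emit:
shift_gripper(
  increments=[
    [0.0017, 0, 0.0083, 0, 0.5],
    [0.0017, 0, 0.0083, 0, 0.5],
    [0.0017, 0, 0.0083, 0, 0.1],
    [0.0017, 0, 0.0083, 0, 0.1],
    [0.0017, 0, 0.0083, 0, 0.1],
    [0.0017, 0, 0.0083, 0, 0.1],
    [0.0017, 0, 0.0083, 0, 0.1],
    [0.0017, 0, 0.0083, 0, 0.1],
  ],
  squeeze=25,
)

```text
time: 4.25
tool_pos: [506.5, -419.8, 1.7]
ee_rot: [0.0, 0.148, 0.989, -0.0]
ft_force: [-0.3, -0.5, 1.7]
grip_width: 0.26
grasp_force: 25.0
```

```bash
python3 -c "
from m import *
goal(507.5,-420,3,-.298)"
```

```text
goal [-1.   0.  -1.3] turn 0.0002 | p [ 506.5 -419.8    1.7] tilt [ 0.0001 -0.0002] t 4.25 F [-0.3 -0.5  1.7] grip 0.26 25.0
```

Scaled: -35 mm / 600 = -0.0583, -15 mm / 600 = -0.025.

Emit:
shift_gripper(
  increments=[
    [0, 0, -0.025, 0, 0.1],
    [0, 0, -0.0583, 0, 0.1],
    [0, 0, -0.0583, 0, 0.1],
    [0, 0, -0.0583, 0, 0.1],
  ],
)

```text
time: 4.65
tool_pos: [506.7, -419.8, 37.2]
ee_rot: [0.0, 0.148, 0.989, -0.0]
ft_force: [0.3, -0.9, -3.0]
grip_width: 0.257
grasp_force: 25.0
```

```bash
python3 -c "
from m import *
goal(442.2,-290.9,36.7,-.049)"
```

```text
goal [ 99.5 104.3   0.3] turn -0.2487 | p [ 506.7 -419.8   37.2] tilt [ 0.0008 -0.0007] t 4.65 F [ 0.3 -0.9 -3. ] grip 0.257 25.0
```

Scaled: 104 mm / 600 = 0.1733, 99.5 mm / 600 = 0.1658, -0.249 rad / 1.5708 = -0.1585.

Emit:
shift_gripper(
  increments=[
    [0.0667, 0, 0, 0, 0.1],
    [0.1333, 0.0333, 0, -0.0382, 0.1],
    [0.165, 0.1, 0, -0.0891, 0.1],
    [0.165, 0.1583, 0, -0.1401, 0.1],
    [0.1658, 0.1733, 0, -0.1585, 0.1],
    [0.1658, 0.1733, 0, -0.1585, 0.1],
    [0.1658, 0.1733, 0, -0.1585, 0.1],
  ],
)

```text
time: 5.35
tool_pos: [442.2, -291.7, 36.4]
ee_rot: [0.0, 0.025, 1.0, -0.0]
ft_force: [-0.5, -0.3, -2.4]
grip_width: 0.257
grasp_force: 25.0
```

```bash
python3 - <<'E'
from m import *
goal(442.2,-290.9,36.7,-.049)
c=cam("top"); im=c["image"][180:290,270:370,::-1]; cv2.imwrite("pics/c.png",cv2.resize(im,(500,550),interpolation=cv2.INTER_CUBIC))
E
```

```text
goal [ 0.   0.8 -0.3] turn -0.0004 | p [ 442.2 -291.7   36.4] tilt [ 0.0001 -0.0004] t 5.35 F [-0.5 -0.3 -2.4] grip 0.257 25.0
```

View pics/c.png

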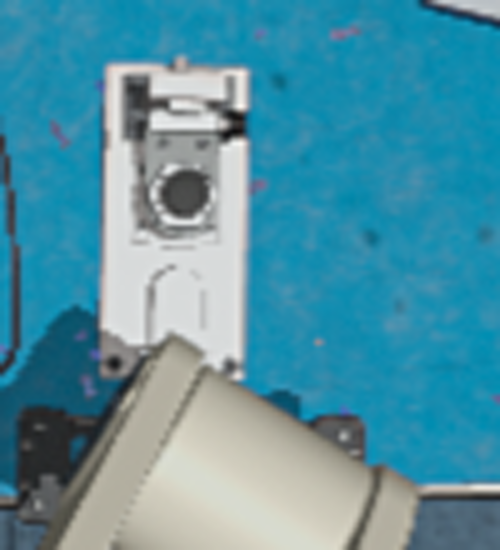

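The held tongue lies over the plate, with its nose at crop (176,265) and its edges at x≈148 and x≈205, pointing at the channel. I'll check the lateral offset numerically.

```bash
python3 - <<'E'
from m import *
c=cam("top"); S=np.array([597,-298.5]); th=-.049; u=np.array([np.cos(th),np.sin(th)]); v=np.array([-u[1],u[0]])
g=cv2.cvtColor(c["image"],cv2.COLOR_RGB2GRAY).astype(float)
for r in range(236,246,2): print(r,g[r,294:318].astype(int))
for uv in [(270+147.5/5-.4,180+310/5-.4),(270+204.5/5-.4,180+310/5-.4),(270+176/5-.4,180+265/5-.4)]:
    p=onz(c,uv,40.7)[:2]-S; print("tongue",(p@u).round(1),(p@v).round(1))
for n in (-1,1): # expected strip px
    P=S-25*u+n*16.5*v; print("strip inner front px",proj(c,[[*P,17]]).round(1))
a=proj(c,[[*(S-70*u+15*v),40.7],[*(S-70*u-15*v),40.7],[*(S-43*u),40.7]]); print("expected edges",a.round(1))
E
```

```text
236 [217 217 217 218 220 215 167 190 216 220 218 218 217 217 219 217 215 217
 218 217 217 218 219 221]
238 [217 217 218 219 220 169 132 206 220 218 217 217 217 218 217 199 193 210
 218 217 218 217 219 221]
240 [217 217 218 219 220 170 146 208 220 218 217 217 217 217 217 218 218 218
 217 217 218 217 219 221]
242 [217 218 217 219 220 170 146 208 220 218 217 217 217 217 218 218 215 217
 218 217 217 218 219 221]
244 [218 217 217 219 220 170 145 208 220 219 219 218 218 218 218 217 194 209
 218 217 217 217 219 221]
tongue -68.2 17.3
tongue -67.4 -17.4
tongue -40.4 0.4
strip inner front px [[309.8 228.1]]
strip inner front px [[299.2 227.9]]
expected edges [[299.9 242.2]
 [309.7 242.4]
 [304.9 233.5]]
```

Scaled: 22 mm / 600 = 0.0367, 21.5 mm / 600 = 0.0358.

Emit:
shift_gripper(
  increments=[
    [0, 0.0007, 0.0167, 0, 0.1],
    [0, 0.0007, 0.0333, 0, 0.1],
    [0, 0.0007, 0.0358, 0, 0.1],
    [0, 0.0007, 0.0367, 0, 0.1],
    [0, 0.0007, 0.0367, 0, 0.1],
    [0, 0.0007, 0.0367, 0, 0.1],
  ],
)

```text
time: 6.05
tool_pos: [442.1, -290.7, 14.7]
ee_rot: [0.0, 0.024, 1.0, -0.0]
ft_force: [0.6, 1.1, -2.9]
grip_width: 0.262
grasp_force: 25.0
```

```bash
python3 -c "
from m import *
goal(442.2+68*.9988,-290.9-68*.049,13.7,-.049)"
```

```text
goal [-68.2  -0.2   1. ] turn 0.0002 | p [ 442.1 -290.7   14.7] tilt [ 0.0002 -0.0001] t 6.05 F [ 0.6  1.1 -2.9] grip 0.262 25.0
```

Scaled: 1 mm / 600 = 0.0017, 0.5 mm / 600 = 0.0008.

Emit:
shift_gripper(
  increments=[
    [0, -0.0005, 0.0008, 0, 0.1],
    [0, -0.0005, 0.0017, 0, 0.1],
    [0, -0.0005, 0.0017, 0, 0.1],
    [0, -0.0005, 0.0017, 0, 0.1],
  ],
)

```text
time: 6.45
tool_pos: [442.0, -291.0, 13.7]
ee_rot: [0.0, 0.024, 1.0, -0.0]
ft_force: [1.0, -0.1, -2.0]
grip_width: 0.258
grasp_force: 25.0
```

Emit:
shift_gripper(
  increments=[
    [0, 0, 0, 0, 0.1],
  ],
  only="force",
)

```text
ft_force: [0.5, 1.2, -1.6]
grasp_force: 25.0
```

Scaled: 0.2 mm / 600 = 0.0003.

Emit:
shift_gripper(
  increments=[
    [0, 0, 0.0003, 0, 0.1],
    [0, 0, 0.0003, 0, 0.1],
  ],
)

```text
time: 6.75
tool_pos: [442.0, -291.0, 13.5]
ee_rot: [0.0, 0.024, 1.0, -0.0]
ft_force: [0.6, -0.5, 0.1]
grip_width: 0.26
grasp_force: 25.0
```

```bash
python3 -c "
from m import *
goal(442.2+68*.9988,-290.9-68*.049,13.7,-.049)"
```

```text
goal [-68.2   0.1  -0.2] turn 0.0002 | p [ 442.  -291.    13.5] tilt [ 0.0002 -0.0001] t 6.75 F [ 0.6 -0.5  0.1] grip 0.26 25.0
```

Scaled: -40 mm / 600 = -0.0667, -34 mm / 600 = -0.0567.

Emit:
shift_gripper(
  increments=[
    [-0.0133, 0, 0, 0, 0.1],
    [-0.0267, 0, 0, 0, 0.1],
    [-0.0367, 0, 0, 0, 0.1],
    [-0.0467, 0, 0, 0, 0.1],
    [-0.0567, 0, 0, 0, 0.1],
    [-0.0667, 0, 0, 0, 0.1],
    [-0.0667, 0, 0, 0, 0.1],
  ],
)

```text
time: 7.45
tool_pos: [483.1, -293.0, 13.6]
ee_rot: [0.0, 0.024, 1.0, -0.0]
ft_force: [-0.3, 1.1, 4.7]
grip_width: 0.259
grasp_force: 25.0
```

```bash
python3 -c "
from m import *
goal(442.2+68*.9988,-290.9-68*.049,13.7,-.049)"
```

```text
goal [-27.1   0.1  -0.1] turn 0.0005 | p [ 483.1 -293.    13.6] tilt [ 0.0009 -0.0004] t 7.45 F [-0.3  1.1  4.7] grip 0.259 25.0
```

Scaled: -22 mm / 600 = -0.0367, -16 mm / 600 = -0.0267.

Emit:
shift_gripper(
  increments=[
    [-0.0133, 0, -0.0002, 0, 0.1],
    [-0.0267, 0, -0.0002, 0, 0.1],
    [-0.0367, 0, -0.0002, 0, 0.1],
    [-0.0367, 0, -0.0002, 0, 0.1],
  ],
)

```text
time: 7.85
tool_pos: [505.0, -294.1, 13.6]
ee_rot: [0.001, 0.024, 1.0, -0.0]
ft_force: [0.7, 0.9, 1.4]
grip_width: 0.26
grasp_force: 25.0
```

```bash
python3 -c "
from m import *
goal(442.2+68*.9988,-290.9-68*.049,13.7,-.049)"
```

```text
goal [-5.1  0.1 -0.1] turn 0.0004 | p [ 505.  -294.1   13.6] tilt [ 0.0012 -0.0005] t 7.85 F [0.7 0.9 1.4] grip 0.26 25.0
```

Scaled: -3 mm / 600 = -0.005, -2 mm / 600 = -0.0033.

Emit:
shift_gripper(
  increments=[
    [-0.0017, 0, 0, 0, 0.1],
    [-0.0033, 0, 0, 0, 0.1],
    [-0.005, 0, 0, 0, 0.1],
    [-0.005, 0, 0, 0, 0.1],
  ],
)

```text
time: 8.25
tool_pos: [505.8, -294.0, 13.6]
ee_rot: [-0.001, 0.024, 1.0, 0.0]
ft_force: [-6.1, 0.4, 8.6]
grip_width: 0.256
grasp_force: 25.0
```

```bash
python3 -c "
from m import *
goal(442.2+68*.9988,-290.9-68*.049,13.7,-.049)"
```

```text
goal [-4.3 -0.  -0.1] turn 0.0004 | p [ 505.8 -294.    13.6] tilt [-0.0017  0.0004] t 8.25 F [-6.1  0.4  8.6] grip 0.256 25.0
```

Scaled: -1 mm / 600 = -0.0017, -0.5 mm / 600 = -0.0008.

Emit:
shift_gripper(
  increments=[
    [-0.0008, 0, -0.0005, 0, 0.1],
    [-0.0017, 0, -0.0005, 0, 0.1],
    [-0.0017, 0, -0.0005, 0, 0.1],
  ],
)

```text
time: 8.55
tool_pos: [507.7, -294.1, 13.6]
ee_rot: [-0.0, 0.024, 1.0, 0.0]
ft_force: [-2.3, 0.3, 2.8]
grip_width: 0.258
grasp_force: 25.0
```

```bash
python3 - <<'E'
from m import *
goal(442.2+68*.9988,-290.9-68*.049,13.7,-.049)
c=cam("top"); im=c["image"][185:265,275:345,::-1]; a=cv2.resize(im,(525,600),interpolation=cv2.INTER_CUBIC)[:,130:395]
c=cam("scene"); im=c["image"][200:280,255:325,::-1]; b=cv2.resize(im,(525,600),interpolation=cv2.INTER_CUBIC)
cv2.imwrite("pics/d.png",np.hstack([a,b]))
E
```

```text
goal [-2.5 -0.  -0.1] turn 0.0002 | p [ 507.7 -294.1   13.6] tilt [-0.0003  0.0002] t 8.55 F [-2.3  0.3  2.8] grip 0.258 25.0
```

View pics/d.png

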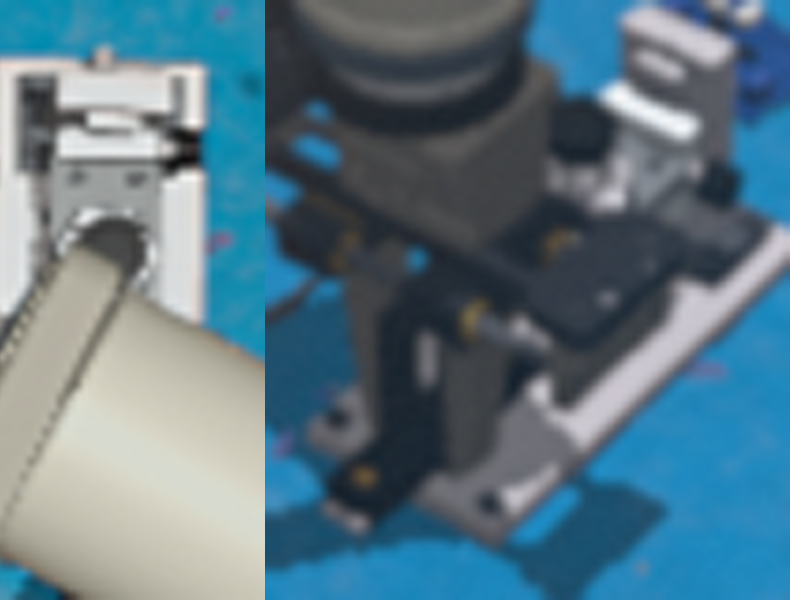

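The gripper hides the shoulder in both views; the head top is still visible at (105,245) on the left. The tool moved forward with falling force, so the earlier stop was drag on the plate and not the strips. I'll keep advancing.

Scaled: -1.4 mm / 600 = -0.0023, -0.7 mm / 600 = -0.0012.

Emit:
shift_gripper(
  increments=[
    [-0.0012, 0, -0.0002, 0, 0.1],
    [-0.0023, 0, -0.0002, 0, 0.1],
    [-0.0023, 0, -0.0002, 0, 0.1],
  ],
)

```text
time: 8.95
tool_pos: [508.7, -294.1, 13.7]
ee_rot: [-0.001, 0.024, 1.0, 0.0]
ft_force: [-4.2, -1.5, 1.0]
grip_width: 0.256
grasp_force: 25.0
```

```bash
python3 -c "
from m import *
goal(442.2+68*.9988,-290.9-68*.049,13.7,-.049)"
```

```text
goal [-1.5 -0.  -0. ] turn 0.0004 | p [ 508.7 -294.1   13.7] tilt [-0.0012  0.0003] t 8.95 F [-4.2 -1.5  1. ] grip 0.256 25.0
```

Scaled: -1.4 mm / 600 = -0.0023, -0.7 mm / 600 = -0.0012.

Emit:
shift_gripper(
  increments=[
    [-0.0012, 0, 0, 0, 0.1],
    [-0.0023, 0, 0, 0, 0.1],
    [-0.0023, 0, 0, 0, 0.1],
  ],
)

```text
time: 9.25
tool_pos: [508.8, -294.1, 13.6]
ee_rot: [-0.002, 0.024, 1.0, 0.0]
ft_force: [-9.4, -2.2, 4.8]
grip_width: 0.259
grasp_force: 25.0
```

```bash
python3 -c "
from m import *
goal(442.2+68*.9988,-290.9-68*.049,13.7,-.049)"
```

```text
goal [-1.4 -0.1 -0.1] turn 0.0006 | p [ 508.8 -294.1   13.6] tilt [-0.0034  0.0008] t 9.25 F [-9.4 -2.2  4.8] grip 0.259 25.0
```

Scaled: -1.2 mm / 600 = -0.002, -0.7 mm / 600 = -0.0012.

Emit:
shift_gripper(
  increments=[
    [-0.0012, 0, -0.0003, 0, 0.1],
    [-0.002, 0, -0.0003, 0, 0.1],
    [-0.002, 0, -0.0003, 0, 0.1],
  ],
)

```text
time: 9.55
tool_pos: [508.8, -294.1, 13.6]
ee_rot: [-0.003, 0.024, 1.0, 0.001]
ft_force: [-14.0, -3.2, 6.0]
grip_width: 0.258
grasp_force: 25.0
```

```bash
python3 -c "
from m import *
goal(442.2+68*.9988,-290.9-68*.049,13.7,-.049)"
```

```text
goal [-1.3 -0.1 -0.1] turn 0.0007 | p [ 508.8 -294.1   13.6] tilt [-0.0054  0.0013] t 9.55 F [-14.   -3.2   6. ] grip 0.258 25.0
```

The stop is hard at 508.8, with the force rising and no movement, so the gauge is home. I'll relax the push and then open.

Scaled: 2.6 mm / 600 = 0.0043, 1.2 mm / 600 = 0.002.

Emit:
shift_gripper(
  increments=[
    [0.002, 0, -0.0002, 0, 0.1],
    [0.0043, 0, -0.0003, 0, 0.1],
    [0.0043, 0, -0.0003, 0, 0.1],
  ],
)

```text
time: 9.85
tool_pos: [508.7, -294.1, 14.0]
ee_rot: [-0.0, 0.024, 1.0, 0.0]
ft_force: [-4.8, -1.9, -2.4]
grip_width: 0.257
grasp_force: 25.0
```

Emit:
shift_gripper(
  increments=[
    [0, 0, 0, 0, 0.12],
    [0, 0, 0, 0, 0.45],
    [0, 0, 0, 0, 0.45],
    [0, 0, 0, 0, 0.45],
  ],
)

```text
time: 10.25
tool_pos: [510.2, -294.5, 14.7]
ee_rot: [0.001, 0.024, 1.0, -0.0]
ft_force: [0.5, -0.0, 1.2]
grip_width: 0.445
grasp_force: 0.0
```

```bash
python3 -c "
from m import *
goal(508.8,-294.1,13.7,-.049)"
```

```text
goal [1.5 0.3 1. ] turn 0.0002 | p [ 510.2 -294.5   14.7] tilt [ 0.0017 -0.0007] t 10.25 F [ 0.5 -0.   1.2] grip 0.445 0.0
```

Scaled: -145 mm / 600 = -0.2417, -110 mm / 600 = -0.1833.

Emit:
shift_gripper(
  increments=[
    [0.0017, 0, -0.0333, 0, 0.45],
    [0.0017, 0, -0.1, 0, 0.45],
    [0.0017, 0, -0.1833, 0, 0],
    [0.0017, 0, -0.2417, 0, 0],
    [0.0017, 0, -0.2417, 0, 0],
    [0.0017, 0, -0.2417, 0, 0],
  ],
  squeeze=30,
)

```text
time: 10.85
tool_pos: [508.9, -294.4, 160.1]
ee_rot: [0.001, 0.024, 1.0, -0.001]
ft_force: [-1.2, 0.1, 0.2]
grip_width: 0.126
grasp_force: 0.0
```

```bash
python3 - <<'E'
from m import *
goal(597,-298.5,130,-.049)
c=cam("top"); im=c["image"][185:265,275:345,::-1]; a=cv2.resize(im,(350,400),interpolation=cv2.INTER_CUBIC)
c=cam("scene"); im=c["image"][200:280,255:325,::-1]; b=cv2.resize(im,(350,400),interpolation=cv2.INTER_CUBIC)
cv2.imwrite("pics/e.png",np.hstack([a,b]))
E
```

```text
goal [-88.1   0.2  30.3] turn 0.0003 | p [ 508.9 -294.4  160.1] tilt [ 0.0022 -0.0011] t 10.85 F [-1.2  0.1  0.2] grip 0.126 0.0
```

View pics/e.png

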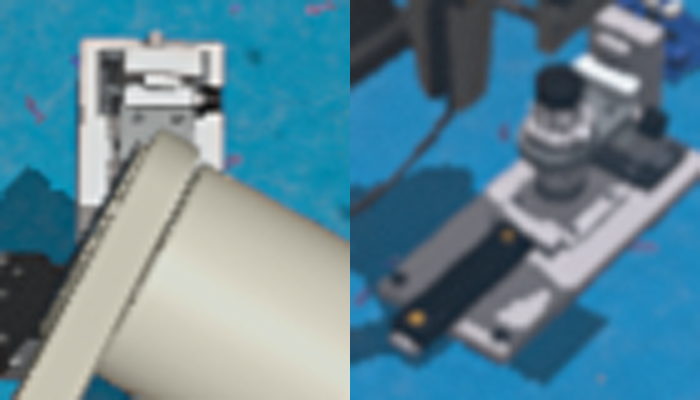

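The scene half shows the gauge lying on the plate with its shoulder against the strips, rivets at about (508,235) and (417,318), and the head still up. I'll check the rivets against the home pose and move over the head.

Scaled: -88 mm / 600 = -0.1467, -44 mm / 600 = -0.0733.

```bash
python3 - <<'E'
from m import *
c=cam("scene"); im,f=up(c,258,300,235,275)
y=(im[:,:,0]-im[:,:,2]>50); k,l,s,ct=cv2.connectedComponentsWithStats(y.astype(np.uint8))
P=[onz(c,f(ct[i]),26.5).round(1) for i in range(1,k) if s[i,4]>100]; print(P,np.mean(P,0))
E
```

```text
[array([ 470.5, -291.6,   26.5])] [ 470.5 -291.6   26.5]
```

Emit:
shift_gripper(
  increments=[
    [-0.0733, 0, 0.0167, 0, 0],
    [-0.1467, 0, 0.0417, 0, 0],
    [-0.1467, 0, 0.0417, 0, 0],
    [-0.1467, 0, 0.0417, 0, 0],
    [-0.1467, 0, 0.0417, 0, 0],
  ],
)

```text
time: 11.5
tool_pos: [594.8, -298.1, 133.2]
ee_rot: [-0.001, 0.024, 1.0, 0.0]
ft_force: [-0.7, 0.5, 0.1]
grip_width: 0.006
grasp_force: 0.0
```

```bash
python3 -c "
from m import *
goal(597,-298.5,122,-.049)"
```

```text
goal [-2.2 -0.3 11.2] turn 0.0002 | p [ 594.8 -298.1  133.2] tilt [-0.0022  0.001 ] t 11.5 F [-0.7  0.5  0.1] grip 0.006 0.0
```

Emit:
shift_gripper(
  increments=[
    [-0.0033, 0, 0.0083, 0, 0],
    [-0.0033, 0, 0.0183, 0, 0],
    [-0.0033, 0, 0.0183, 0, 0],
    [-0.0033, 0, 0.0183, 0, 0],
  ],
)

```text
time: 11.9
tool_pos: [597.7, -298.5, 123.2]
ee_rot: [-0.0, 0.024, 1.0, 0.0]
ft_force: [-0.1, 0.5, -0.6]
grip_width: 0.004
grasp_force: 0.0
```

Emit:
shift_gripper(
  increments=[
    [0, 0, 0.0017, 0, 0],
    [0, 0, 0.0033, 0, 0],
    [0, 0, 0.005, 0, 0],
    [0, 0, 0.0067, 0, 0],
    [0, 0, 0.0083, 0, 0],
    [0, 0, 0.01, 0, 0],
    [0, 0, 0.0117, 0, 0],
  ],
)

```text
time: 12.6
tool_pos: [598.1, -298.5, 116.2]
ee_rot: [0.0, 0.024, 1.0, 0.0]
ft_force: [-0.5, -0.5, -0.2]
grip_width: 0.003
grasp_force: 0.0
```

Scaled: 5 mm / 600 = 0.0083, 4 mm / 600 = 0.0067.

Emit:
shift_gripper(
  increments=[
    [0.0017, 0, 0.0017, 0, 0],
    [0.0017, 0, 0.0033, 0, 0],
    [0.0017, 0, 0.005, 0, 0],
    [0.0017, 0, 0.0067, 0, 0],
    [0.0017, 0, 0.0083, 0, 0],
  ],
)

```text
time: 13.1
tool_pos: [597.1, -298.5, 111.2]
ee_rot: [0.0, 0.024, 1.0, -0.0]
ft_force: [0.5, -0.6, 0.4]
grip_width: 0.006
grasp_force: 0.0
```

Scaled: 3 mm / 600 = 0.005, 2 mm / 600 = 0.0033.

Emit:
shift_gripper(
  increments=[
    [0, 0, 0.0017, 0, 0],
    [0, 0, 0.0033, 0, 0],
    [0, 0, 0.005, 0, 0],
  ],
)

```text
time: 13.4
tool_pos: [597.2, -298.5, 108.8]
ee_rot: [0.0, 0.024, 1.0, -0.0]
ft_force: [-2.9, 0.3, 5.7]
grip_width: 0.006
grasp_force: 2.9
```

Contact is at about z=109, so the sensor face is about 15 mm off the plate. I'll press on towards 100.

Scaled: 5 mm / 600 = 0.0083, 4 mm / 600 = 0.0067.

Emit:
shift_gripper(
  increments=[
    [0, 0, 0.0017, 0, 0],
    [0, 0, 0.0033, 0, 0],
    [0, 0, 0.005, 0, 0],
    [0, 0, 0.0067, 0, 0],
    [0, 0, 0.0083, 0, 0],
  ],
)

```text
time: 13.9
tool_pos: [597.2, -298.5, 103.9]
ee_rot: [0.0, 0.024, 1.0, -0.0]
ft_force: [-2.8, 1.2, 5.8]
grip_width: 0.006
grasp_force: 2.9
```

Scaled: 1.5 mm / 600 = 0.0025, 1 mm / 600 = 0.0017.

Emit:
shift_gripper(
  increments=[
    [0, 0, 0.0008, 0, 0],
    [0, 0, 0.0017, 0, 0],
    [0, 0, 0.0025, 0, 0],
    [0, 0, 0.0025, 0, 0],
  ],
)

```text
time: 14.3
tool_pos: [597.2, -298.5, 102.3]
ee_rot: [0.0, 0.024, 1.0, -0.0]
ft_force: [-1.2, -0.3, 3.6]
grip_width: 0.01
grasp_force: 2.4
```

Scaled: 1.5 mm / 600 = 0.0025, 1 mm / 600 = 0.0017.

Emit:
shift_gripper(
  increments=[
    [0, 0, 0.0008, 0, 0],
    [0, 0, 0.0017, 0, 0],
    [0, 0, 0.0025, 0, 0],
    [0, 0, 0.0025, 0, 0],
  ],
)

```text
time: 14.7
tool_pos: [597.2, -298.5, 100.8]
ee_rot: [0.0, 0.024, 1.0, -0.0]
ft_force: [-2.1, 0.5, 4.3]
grip_width: 0.005
grasp_force: 2.4
```

Scaled: 0.4 mm / 600 = 0.0007, 0.2 mm / 600 = 0.0003.

Emit:
shift_gripper(
  increments=[
    [0, 0, 0.0003, 0, 0],
    [0, 0, 0.0007, 0, 0],
    [0, 0, 0.0007, 0, 0],
  ],
)

```text
time: 15.0
tool_pos: [597.2, -298.5, 100.4]
ee_rot: [0.0, 0.024, 1.0, -0.0]
ft_force: [-2.3, 0.6, 5.0]
grip_width: 0.004
grasp_force: 2.8
```

Scaled: 0.4 mm / 600 = 0.0007, 0.2 mm / 600 = 0.0003.

Emit:
shift_gripper(
  increments=[
    [0, 0, 0.0003, 0, 0],
    [0, 0, 0.0007, 0, 0],
    [0, 0, 0.0007, 0, 0],
  ],
)

```text
time: 15.3
tool_pos: [597.2, -298.6, 100.4]
ee_rot: [0.0, 0.024, 1.0, -0.0]
ft_force: [-1.8, 1.0, 7.3]
grip_width: 0.009
grasp_force: 4.3
```

Scaled: 0.4 mm / 600 = 0.0007, 0.2 mm / 600 = 0.0003.

Emit:
shift_gripper(
  increments=[
    [0, 0, 0.0003, 0, 0],
    [0, 0, 0.0007, 0, 0],
    [0, 0, 0.0007, 0, 0],
  ],
)

```text
time: 15.6
tool_pos: [597.2, -298.5, 100.4]
ee_rot: [0.0, 0.024, 1.0, -0.0]
ft_force: [-3.8, 2.3, 11.7]
grip_width: 0.003
grasp_force: 5.8
```

Scaled: 0.2 mm / 600 = 0.0003.

Emit:
shift_gripper(
  increments=[
    [0, 0, 0.0003, 0, 0],
    [0, 0, 0.0003, 0, 0],
  ],
)

```text
time: 15.8
tool_pos: [597.2, -298.5, 100.4]
ee_rot: [0.0, 0.024, 1.0, -0.0]
ft_force: [-4.5, 2.2, 13.1]
grip_width: 0.003
grasp_force: 6.5
```

The sensor has nipped: the force rose to 13 N with no further travel. I'll lift straight off and go back to the handle.

Scaled: 88 mm / 600 = 0.1467, -65 mm / 600 = -0.1083.

Emit:
shift_gripper(
  increments=[
    [0, 0, -0.0033, 0, 0],
    [0, 0, -0.0333, 0, 0],
    [0, 0, -0.0917, 0, 0],
    [0, 0, -0.1083, 0, 0.2],
    [0.075, 0, -0.1083, 0, 0.45],
    [0.1467, 0, -0.1083, 0, 0.45],
    [0.1467, 0, -0.1083, 0, 0.45],
    [0.1467, 0, -0.1083, 0, 0.45],
  ],
)

```text
time: 16.6
tool_pos: [508.9, -294.4, 163.9]
ee_rot: [0.0, 0.025, 1.0, -0.0]
ft_force: [0.3, 0.2, 0.2]
grip_width: 0.419
grasp_force: 0.0
```

```bash
python3 -c "
from m import *
goal(508.8,-294.1,14,-.049)"
```

```text
goal [  0.2   0.3 149.9] turn -0.0007 | p [ 508.9 -294.4  163.9] tilt [ 0.0005 -0.0002] t 16.6 F [0.3 0.2 0.2] grip 0.419 0.0
```

Scaled: 147 mm / 600 = 0.245, 142 mm / 600 = 0.2367.

Emit:
shift_gripper(
  increments=[
    [0, 0.0005, 0.0667, 0, 0.45],
    [0, 0.0005, 0.15, 0, 0.45],
    [0, 0.0005, 0.2083, 0, 0.45],
    [0, 0.0005, 0.2367, 0, 0.45],
    [0, 0.0005, 0.245, 0, 0.45],
    [0, 0.0005, 0.245, 0, 0.45],
    [0, 0.0005, 0.245, 0, 0.45],
  ],
)

```text
time: 17.3
tool_pos: [510.6, -294.4, 17.8]
ee_rot: [0.001, 0.024, 1.0, -0.0]
ft_force: [0.1, -0.5, 0.6]
grip_width: 0.453
grasp_force: 0.0
```

```bash
python3 -c "
from m import *
goal(508.8,-294.1,14,-.049)"
```

```text
goal [1.8 0.2 3.8] turn 0.0005 | p [ 510.6 -294.4   17.8] tilt [ 0.0016 -0.0009] t 17.3 F [ 0.1 -0.5  0.6] grip 0.453 0.0
```

Scaled: 2.5 mm / 600 = 0.0042, 0.2 mm / 600 = 0.0003.

Emit:
shift_gripper(
  increments=[
    [0, 0.0003, 0.0042, 0, 0.45],
    [0, 0.0003, 0.0042, 0, 0.45],
    [0, 0.0003, 0.0042, 0, 0.45],
  ],
)

```text
time: 17.6
tool_pos: [509.6, -293.9, 15.0]
ee_rot: [0.0, 0.024, 1.0, -0.0]
ft_force: [-0.9, 0.4, 0.1]
grip_width: 0.452
grasp_force: 0.0
```

```bash
python3 -c "
from m import *
goal(508.8,-294.1,14.4,-.049)"
```

```text
goal [ 0.8 -0.2  0.6] turn 0.0002 | p [ 509.6 -293.9   15. ] tilt [ 0.0009 -0.0005] t 17.6 F [-0.9  0.4  0.1] grip 0.452 0.0
```

Scaled: 0.3 mm / 600 = 0.0005, -0.1 mm / 600 = -0.0002.

Emit:
shift_gripper(
  increments=[
    [0, -0.0002, 0.0005, 0, 0.45],
    [0, -0.0002, 0.0005, 0, 0.3],
    [0, -0.0002, 0.0005, 0, 0.2],
    [0, -0.0002, 0.0005, 0, 0.1],
    [0, -0.0002, 0.0005, 0, 0.1],
    [0, -0.0002, 0.0005, 0, 0.1],
    [0, -0.0002, 0.0005, 0, 0.1],
  ],
  squeeze=20,
)

```text
time: 18.3
tool_pos: [509.2, -293.9, 14.1]
ee_rot: [0.0, 0.024, 1.0, -0.0]
ft_force: [-0.5, -0.7, 0.8]
grip_width: 0.259
grasp_force: 20.0
```

```bash
python3 -c "
from m import *
goal(508.8-80*.9988,-294.1+80*.049,14.4,-.049)"
```

```text
goal [80.4 -0.2 -0.3] turn 0.0002 | p [ 509.2 -293.9   14.1] tilt [ 0.     -0.0001] t 18.3 F [-0.5 -0.7  0.8] grip 0.259 20.0
```

Scaled: 15 mm / 600 = 0.025, 12 mm / 600 = 0.02.

Emit:
shift_gripper(
  increments=[
    [0.0017, 0, 0, 0, 0.1],
    [0.005, 0, 0, 0, 0.1],
    [0.01, 0, 0, 0, 0.1],
    [0.015, 0, 0, 0, 0.1],
    [0.02, 0, 0, 0, 0.1],
    [0.025, 0, 0, 0, 0.1],
    [0.025, 0, 0, 0, 0.1],
  ],
  squeeze=13,
)

```text
time: 19.0
tool_pos: [494.0, -293.1, 14.2]
ee_rot: [0.0, 0.024, 1.0, -0.0]
ft_force: [0.1, -1.0, 0.5]
grip_width: 0.262
grasp_force: 13.0
```

```bash
python3 -c "
from m import *
goal(508.8-80*.9988,-294.1+80*.049,14.1,-.049)"
```

```text
goal [65.2 -0.3  0.1] turn 0.0002 | p [ 494.  -293.1   14.2] tilt [ 0.0001 -0.0001] t 19.0 F [ 0.1 -1.   0.5] grip 0.262 13.0
```

Scaled: 65 mm / 600 = 0.1083, 56 mm / 600 = 0.0933.

Emit:
shift_gripper(
  increments=[
    [0.01, 0, 0, 0, 0.1],
    [0.0233, 0, 0, 0, 0.1],
    [0.0367, 0, 0, 0, 0.1],
    [0.0533, 0, 0, 0, 0.1],
    [0.0733, 0, 0, 0, 0.1],
    [0.0933, 0, 0, 0, 0.1],
    [0.1083, 0, 0, 0, 0.1],
    [0.1083, 0, 0, 0, 0.1],
  ],
  squeeze=13,
)

```text
time: 19.8
tool_pos: [427.0, -289.3, 13.8]
ee_rot: [-0.001, 0.025, 1.0, 0.001]
ft_force: [-0.3, 0.9, 1.2]
grip_width: 0.259
grasp_force: 13.0
```

```bash
python3 - <<'E'
from m import *
goal(428,-290,44,-.049)
c=cam("top"); im=c["image"][185:265,275:345,::-1]; a=cv2.resize(im,(350,400),interpolation=cv2.INTER_CUBIC)
c=cam("scene"); im=c["image"][200:280,255:325,::-1]; b=cv2.resize(im,(350,400),interpolation=cv2.INTER_CUBIC)
cv2.imwrite("pics/f.png",np.hstack([a,b]))
E
```

```text
goal [ -0.9  -0.6 -30.2] turn -0.0004 | p [ 427.  -289.3   13.8] tilt [-0.0023  0.0013] t 19.8 F [-0.3  0.9  1.2] grip 0.259 13.0
```

View pics/f.png

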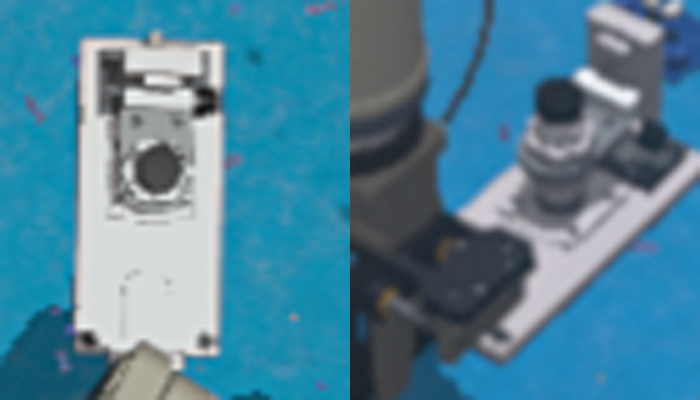

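The tongue is fully out, with its nose at left crop (145,272), clear of the strips, and the sensor is lowered. I'll lift it and carry it to the spot right of the stand where it first lay.

The manual's scale: shifts go in shares of 600 mm and turns go in shares of 90 degrees. Converting my numbers, -25 mm / 600 = -0.0417, -10 mm / 600 = -0.0167.

Emit:
shift_gripper(
  increments=[
    [0, 0, -0.0167, 0, 0.1],
    [0, 0, -0.0417, 0, 0.1],
    [0, 0, -0.0417, 0, 0.1],
    [0, 0, -0.0417, 0, 0.1],
  ],
  squeeze=25,
)

```text
time: 20.3
tool_pos: [429.8, -290.1, 39.4]
ee_rot: [0.0, 0.024, 1.0, -0.0]
ft_force: [0.4, 0.1, -1.6]
grip_width: 0.257
grasp_force: 25.0
```

```bash
python3 -c "
from m import *
goal(506.5,-420,38,-.298)"
```

```text
goal [ -82.9 -126.1    1.5] turn 0.2495 | p [ 429.8 -290.1   39.4] tilt [ 0.0008 -0.0005] t 20.3 F [ 0.4  0.1 -1.6] grip 0.257 25.0
```

Scaled: -126 mm / 600 = -0.21, -105 mm / 600 = -0.175, 0.249 rad / 1.5708 = 0.1585.

Emit:
shift_gripper(
  increments=[
    [0, -0.05, 0, 0.0382, 0.1],
    [0, -0.1167, 0, 0.0891, 0.1],
    [-0.0333, -0.175, 0, 0.1401, 0.1],
    [-0.1, -0.21, 0, 0.1585, 0.1],
    [-0.1383, -0.21, 0.0167, 0.1585, 0.1],
    [-0.1383, -0.21, 0.0333, 0.1585, 0.1],
    [-0.1383, -0.21, 0.05, 0.1585, 0.1],
    [-0.1383, -0.21, 0.05, 0.1585, 0.1],
  ],
)

```text
time: 21.1
tool_pos: [503.8, -418.0, 6.5]
ee_rot: [-0.002, 0.148, 0.989, 0.001]
ft_force: [-0.7, 0.1, -2.0]
grip_width: 0.259
grasp_force: 25.0
```

Emit:
shift_gripper(
  increments=[
    [0, 0, 0, 0, 0.1],
    [0, 0, 0, 0, 0.1],
  ],
)

```text
time: 21.3
tool_pos: [505.7, -419.8, 9.5]
ee_rot: [0.0, 0.148, 0.989, -0.0]
ft_force: [-1.0, 0.5, -2.2]
grip_width: 0.256
grasp_force: 25.0
```

```bash
python3 -c "
from m import *
goal(506.5,-420,2,-.298)"
```

```text
goal [-0.8  0.1  7.5] turn 0.0 | p [ 505.7 -419.8    9.5] tilt [ 0.0001 -0.0002] t 21.3 F [-1.   0.5 -2.2] grip 0.256 25.0
```

Scaled: 7 mm / 600 = 0.0117, 6 mm / 600 = 0.01.

Emit:
shift_gripper(
  increments=[
    [0, 0, 0.005, 0, 0.1],
    [0, 0, 0.01, 0, 0.1],
    [0, 0, 0.0117, 0, 0.1],
    [0, 0, 0.0117, 0, 0.1],
    [0, 0, 0.0117, 0, 0.1],
  ],
)

```text
time: 21.8
tool_pos: [506.0, -419.8, 2.2]
ee_rot: [-0.0, 0.148, 0.989, 0.0]
ft_force: [-1.7, 0.7, 1.4]
grip_width: 0.258
grasp_force: 25.0
```

Touching down (Fz has turned positive). I'll open, rise straight up, and move away high.

Scaled: -160 mm / 600 = -0.2667, -110 mm / 600 = -0.1833.

Emit:
shift_gripper(
  increments=[
    [0, 0, 0, 0, 0.2],
    [0, 0, 0, 0, 0.5],
    [0, 0, 0, 0, 0.5],
    [0, 0, 0, 0, 0.5],
    [0, 0, -0.0333, 0, 0.5],
    [0, 0, -0.1, 0, 0.5],
    [0, 0, -0.1833, 0, 0.5],
    [0, 0, -0.2667, 0, 0.5],
  ],
)

```text
time: 22.6
tool_pos: [505.8, -419.5, 163.4]
ee_rot: [-0.0, 0.148, 0.989, 0.0]
ft_force: [0.8, -0.4, -0.0]
grip_width: 0.499
grasp_force: 0.0
```

Emit:
shift_gripper(
  increments=[
    [0.0667, -0.05, -0.1, 0, 0.5],
    [0.15, -0.1, -0.1, 0, 0.5],
    [0.2167, -0.15, -0.1, 0, 0.5],
    [0.25, -0.2, -0.1, 0, 0.5],
    [0.25, -0.2, -0.1, 0, 0.5],
    [0.25, -0.2, -0.1, 0, 0.5],
  ],
)

```text
time: 23.2
tool_pos: [326.1, -491.5, 222.4]
ee_rot: [0.0, 0.15, 0.989, -0.0]
ft_force: [0.3, 0.5, -0.1]
grip_width: 0.504
grasp_force: 0.0
```

```bash
python3 - <<'E'
from m import *
c=cam("top"); im=c["image"][180:280,270:400,::-1]; a=cv2.resize(im,(390,300),interpolation=cv2.INTER_CUBIC)
d=c
c=cam("scene"); im=c["image"][185:300,250:390,::-1]; b=cv2.resize(im,(390,300),interpolation=cv2.INTER_CUBIC)
cv2.imwrite("pics/g.png",np.hstack([a,b])); goal(0,0,0,0)
E
```

```text
goal [458.  372.  221.9] turn -0.2985 | p [ 328.2 -490.3  221.9] tilt [0.0006 0.0004] t 23.3 F [0.9 0.2 0.2] grip 0.5 0.0
```

View pics/g.png

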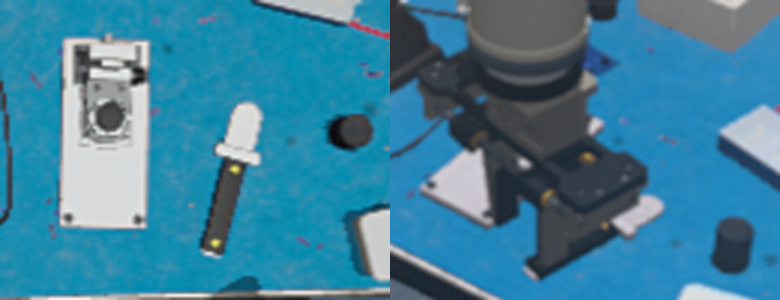

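The top half shows the thin gauge lying flat to the right of the stand, from (212,250) to (245,105), with the capacitor untouched, the sensor lowered and the arm clear. I'm handing in.

```bash
python3 -c "
from workcell import manip
print(manip.finish_job())"
```

```text
the job is handed in; nothing more can be done
None
```

I set the sensor's stand-off with the thin gauge: it stopped home against the strips, the sensor was pressed until it nipped the tongue (13 N), then the gauge was drawn out and laid flat right of the stand; I handed in at about 23 s and did not re-measure the sensor's height after drawing out.

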